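Slide the locked rack carriage home into the tube reader

ROBOT

A 6-joint arm with a two-finger parallel gripper is mounted at the origin on the work surface. World frame = base frame: x ahead of the robot, y to its left, z up, the work surface at z = 0. Lengths are in m, angles in rad, forces in N, time in s.
With the tool pointing down it reaches from about 0.4 to 0.925 m from the base axis. Payload 12.5 kg.
Tool frame: the origin (TCP) lies on the front face of the gripper's body, between the roots of the fingers; the fingertips stand 78 mm ahead of it and the grasp point (between the pads) lies 59 mm ahead of it; z points along the fingers, y is the line along which they close (so a half turn about z gives the same grasp; the last joint's range is limited). The gripper opens to 95 mm and grips with 3 to 60 N. Pads are 20 mm wide; open, the fingers measure 119 mm over their backs; the gripper's body (75 mm by 180 mm) begins 59 mm behind the grasp point.
Start: joints at [1.243, 0.491, 1.559, -0, 1.092, -0.106], TCP at [0.137, 0.61, 0.292] pointing down, gripper open.
Joint ranges: [-3.1, 3.1], [-0.84, 2.19], [0.05, 2.79], [-1.13, 4.28], [0.06, 2.93], [-2.69, 2.69]. Speed limits (rad/s): [2.22, 2.22, 2.79, 3.14, 3.14, 3.14].

INTERFACE

Orientations are given as [roll, pitch, yaw] about the fixed x, y, z axes, in that order (R = Rz(yaw) Ry(pitch) Rx(roll)).
In Python, from rig import r gives the robot as it stands.
- The arm moves only by the tool drive_tool, never from a script. Its argument "deltas" is a list of rows, each a list of 7 numbers: the turn, a rotation vector about the tool's x, y, z in units of 6 degrees (1.0 is 6 degrees), then the shift along the tool's x, y, z in units of 50 mm (1.0 is 50 mm), then the finger opening in mm, from 0 to 95.1. In form: [[wx, wy, wz, x, y, z, fingers], ...]. A call has 1 to 10 rows; each row shifts and turns the commanded pose from where the row before left it, along the tool's axes as they then stand; what a row does not reach is not made up. A row lasts 1/10 s, in which the tool goes at most 50 mm and 8.59 degrees, less where a joint would pass 70% of its speed; a pose out of reach is approached as far as the arm can. A call is refused whole if a number of a shift passes 1 or a number of a turn 1, either way. A call with a gripper value outside its range is refused whole. The fingers move at their own pace and stop on an object; "force" is the grip in N (left out, the last holds). Time passes only in rows, so rows that do not move let the fingers close. It gives the time, the measured TCP pose, the force, the opening and the grip force at its end, in the units of the state.
- r.get_state(): the state, without advancing time (a new reading comes with each control period).
- r.snapshot(name): name is "scene" or "top" or "wrist"; returns (picture, depth): 420x560x3 uint8, red, green, blue; 420x560 float32, m along the optical axis (not along the pixel's ray), 0 where there is no reading.
- r.calibration(name): a dict with "camera_matrix" (3x3 intrinsics, pixels), "R" (3x3) and "t" (3): a world point X has camera coordinates R X + t. Camera axes: x right, y down, z forward; pixel columns grow to the right and rows downward; lengths in m; the calibration is good to about 2 mm. A picture is of the moment at which its call begins: read the wrist's pose just before it. calibration takes no time and is no camera call; for the wrist camera it gives the pose at the moment of the call.
- r.job_done(): hands the job in; it is judged then, once.
Trained networks look in the newest picture that a camera, given by its name, has taken for a name from the list of things; names that differ only in an ending like _2 or _b are one class to them, and where a whole thing is asked for, a point or a joint stands for the part that bears it (a point fixed in the world has none). Each returns a list of dicts, best first, with "score" (0 to 1); they miss things now and then, are a little off and sometimes report something else, mostly with a low value. They report only what shows in the picture. A call takes as long as a camera call. They do not tell look-alikes from the thing itself.
- r.look_for(camera, query): "at" ([column, row] in pixels, amid what is visible of it).
- r.spot_point(camera, query): "at" ([column, row] in pixels: a listed point, or the origin of a listed thing).
The state is a dict: "time": time; "joint_positions": joint angles; "dq": joint speeds; "joint_efforts": joint torques, N m; "eef_pos": TCP position; "ee_rot": TCP orientation; "contact_force": force on the tool from outside, world axes, zero at the start; "wrist_torque": the same for the moment, N m; "finger_gap": finger opening in m; "grasp_force": force on a finger pad.
Only numpy, scipy, OpenCV 4.12 (cv2) and the standard library are available. Lean on these libraries where they do the work, as an engineer would, in place of code of your own. Each camera call takes 0.05 s, during which the arm holds its last target. There are 200 camera calls.

TASK

With a fingertip, press the black release button on the rack carriage and keep it held down while you push the carriage along its rail until it is fully against the end stop at the reader; only then let the button spring up so the carriage is locked there, and move clear. Nothing needs gripping, so do not pick up or tip anything: the tube rack rides along in its tray, and the other things on the bench stay where they are.

Things in the scene. Friction and masses are not known exactly. Their poses are not given: they have to be found in the camera images.
- stage: Tube-rack reader with its slide, fixed. Origin at z = 0 on the bench; x axis = direction of travel, from the loading end to the white reader (82 mm long, 120 mm wide, 92 mm high, near face at x = +187 mm); z up. Base plate 370 x 120 x 12 mm, from x = -100 to +270 mm. The rail lies along y = 0.
- button_top (a point): Centre of the top face of the black release button on the carriage's trailing end; moves with it. Level face 34 mm along the travel, 40 mm across, 62 mm above the bench when up, 10 mm proud of the grey housing around it (56 x 100 mm). Starts at x = -48 mm, y = 0 in the stage frame.
- push_wall (a point): Centre of the upright grey wall's face that looks at the button, part of the carriage, 20 mm from the button's centre on the reader side; 8 mm thick, 100 mm wide, top 80 mm above the bench; this point 70 mm above it. A fingertip on the button can push against it.
- release (a joint): Release button: 0 = up, 0.008 m = fully down on its stop. Sprung: 2 N starts it, 6 N holds it fully down. It locks the carriage with a pin in a comb along the rail (12 mm pitch), free when pressed over 4.5 mm. Let go part-way, it catches in the next gap; at the end stop it comes up into the last gap.
- carriage (a joint): Carriage along the stage's x axis: 0 = loading end (start), 0.096 m = against the rubber end stop at the reader. While locked it has up to 1.5 mm of play. About 1.5 N of friction and slight damping resist sliding; about 0.9 kg with the rack. It stays where it is left.
- rack: Loose blue microtube rack, 96 x 66 x 30 mm, with stubby tubes to 41 mm above its underside, sitting in the carriage's shallow tray (lips 9 mm high) on the reader side of the push wall. Origin at the centre of its underside, 42 mm above the bench; starts at x = +30 mm, y = 0 in the stage frame and rides along to x = +126 mm.
- bottle: Bystander, loose: closed glass reagent bottle, 60 mm across, 110 mm tall; origin at the centre of its underside.
- tip_box: Bystander, loose: closed pipette tip box, 122 x 82 x 50 mm; origin at the centre of its underside.
- marker: Bystander, loose: marker pen lying along its x axis, 130 x 13 x 13 mm; origin at the centre of its underside.
- tube_rack: Bystander, loose: blue rack 100 x 60 x 50 mm with three capped tubes to 93 mm height; origin at the centre of its underside.
- beaker: Bystander, loose: open glass beaker, 70 mm across, 85 mm tall; origin at the centre of its underside.
- pipette: Bystander, loose: pipette lying along its x axis, 230 x 25 x 25 mm; origin at the centre of its underside.
- timer: Bystander, loose: flat bench timer, 60 x 60 x 20 mm; origin at the centre of its underside.
Not all that is in view belongs to the job. Leave any red look-alike of the rack alone.

How it is judged:
By the outcome, as a careful person would: the job done as asked, in the order asked, and still so for the second after the job is handed in, with the robot touching nothing.
It also fails if it takes over 35 s, if anything falls off the work surface, if the arm or the gripper's body presses on something with over 40 N, if the wrist force passes 120 N, or if a joint passes its speed limit or range.

## Working session

There is one attempt and no reset: what is moved stays moved. The work goes in short steps, Python scripts to look and compute and a tool call to move; the robot and the scene stay as the last step left them, time stands still between calls to the robot, and variables do not carry over. Pictures are saved under pics/ and viewed, at most 10 in all, crops included, and the job is handed in when it is done.

Besides the shell and the picture viewer there is one more tool, called by a JSON object that holds its "name" and its "arguments", one argument or row to a line. drive_tool: Moves the arm, as the interface text tells. Its arguments: {"type":"object","properties":{"deltas":{"type":"array"},"force":{"type":"number"}},"required":["deltas"]}

```bash
mkdir -p pics
cat > h.py <<'E'
from rig import r
import numpy as np, cv2
def snap(c,n):
    p,d=r.snapshot(c); cv2.imwrite(f'pics/{n}.png',p[:,:,::-1]); return p,d
def world(c,d,uv,k=None):
    k=k or r.calibration(c); u,v=uv; K=np.array(k['camera_matrix'])
    w=d[int(v)-2:int(v)+3,int(u)-2:int(u)+3]; z=np.median(w[w>0])
    X=np.linalg.inv(K)@[u,v,1]*z
    return np.array(k['R']).T@(X-np.array(k['t']))
E
python3 - <<'E'
from h import *
for c in('scene','top'):
    p,d=snap(c,c+'0')
    for q in('button_top','push_wall','stage','rack'):
        for o in r.spot_point(c,q)[:2]:
            print(c,q,o['score'],np.round(o['at']),np.round(world(c,d,o['at']),3))
s=r.get_state();print(s['time'],s['eef_pos'],s['ee_rot'],s['contact_force'])
E
```

```text
scene button_top 0.73 [279. 226.] [0.615 0.002 0.06 ]
scene button_top 0.48 [271. 227.] [ 0.624 -0.012  0.06 ]
scene push_wall 0.76 [280. 227.] [0.617 0.006 0.059]
scene stage 0.64 [295. 247.] [0.648 0.05  0.049]
scene stage 0.61 [393. 293.] [0.662 0.258 0.019]
scene rack 0.93 [265. 157.] [ 0.398 -0.117  0.026]
scene rack 0.63 [308. 236.] [0.627 0.069 0.07 ]
top button_top 0.61 [279. 188.] [ 0.626 -0.012  0.062]
top push_wall 0.96 [272. 187.] [0.628 0.004 0.061]
top push_wall 0.27 [237. 155.] [0.697 0.086 0.082]
top stage 0.87 [260. 197.] [0.602 0.032 0.083]
top rack 0.95 [324. 297.] [ 0.377 -0.123  0.039]
top rack 0.92 [248. 202.] [0.59  0.059 0.072]
0.5 [0.13746417 0.60970655 0.29222826] [ 3.14154699e+00 -1.30153386e-05  2.91978673e+00] [0.25108149 0.67540277 0.28121076]
```

View pics/top0.png

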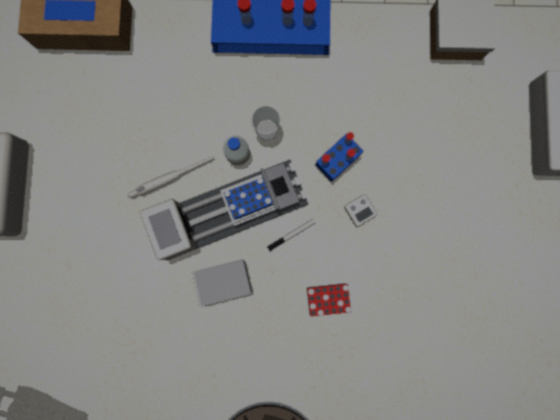

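View pics/scene0.png

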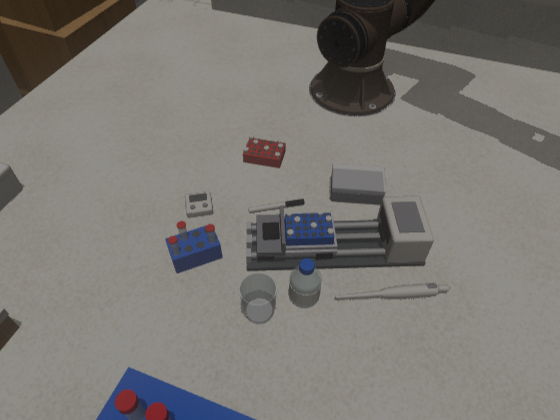

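The top view shows the carriage at the loading end: button at about (279,186), reader at about (165,228), and the red decoy at (328,299). Next I'll measure the stage axis from depth.

Run:
```python
from h import *
for c in('top','scene'):
    p,d=snap(c,c+'1'); k=r.calibration(c); K=np.array(k['camera_matrix']);R=np.array(k['R']);t=np.array(k['t'])
    v,u=np.mgrid[:420,:560]; X=np.stack([(u-K[0,2])/K[0,0]*d,(v-K[1,2])/K[1,1]*d,d],-1)
    W=(X-t)@R; ok=(d>0)
    m=ok&(W[...,2]>.086)&(W[...,2]<.098)&(abs(W[...,0]-.55)<.12)&(W[...,1]>.17)&(W[...,1]<.36)
    P=W[m][:,:2].astype(np.float32)*1000; rd=cv2.minAreaRect(P); print(c,'reader',len(P),rd)
    g=p.max(2)
    b=ok&(g<50)&(W[...,2]>.055)&(W[...,2]<.068)&(abs(W[...,0]-.62)<.06)&(abs(W[...,1])<.06)
    Q=W[b][:,:2].astype(np.float32)*1000; print('button',len(Q)); 
    if len(Q)>5:
        bt=cv2.minAreaRect(Q); print(bt, np.median(W[b][:,2])); w=np.array(rd[0])-bt[0]; print(np.hypot(*w),np.degrees(np.arctan2(w[1],w[0])))
```

```text
top reader 1838 ((524.02294921875, 240.47586059570312), (118.83126068115234, 81.38098907470703), 23.388330459594727)
button 216
((615.2487182617188, -16.381345748901367), (70.67864990234375, 33.03730010986328), 16.30147933959961) 0.062126377643291285
272.5761643809594 109.55307526040758
scene reader 1724 ((525.8408813476562, 244.04029846191406), (120.79432678222656, 81.06288146972656), 23.14927864074707)
button 257
((632.2972412109375, -8.731269836425781), (40.643863677978516, 31.12135887145996), 21.878049850463867) 0.060423544884241724
274.27435588356184 112.83870341799715
```

{"name": "drive_tool", "arguments": {
  "deltas": [
    [0,0,1,0,0,0,0],
    [0,0,1,0,0,0,0],
    [0,0,1,0,0,0,0],
    [0,0,1,0,0,0,0],
    [0,0,1,0,0,0,0],
    [0,0,1,0,0,0,0],
    [0,0,1,0,0,0,0],
    [0,0,1,0,0,0,0],
    [0,0,1,0,0,0,0],
    [0,0,0.03,0,0,0,0]
  ],
  "force": 20
}}

```text
time: 1.6
eef_pos: [0.1375, 0.6097, 0.2923]
ee_rot: [3.142, -0.0, 1.973]
contact_force: [-0.8, 0.5, -0.1]
finger_gap: 0.0203
grasp_force: 0.0
```

{"name": "drive_tool", "arguments": {
  "deltas": [
    [0,0,0,-0.9,0.25,0,0],
    [0,0,0,-0.9,0.25,0,0],
    [0,0,0,-0.9,0.25,0,0],
    [0,0,0,-0.9,0.25,0,0],
    [0,0,0,-0.9,0.25,0,0],
    [0,0,0,-0.9,0.25,0,0],
    [0,0,0,-0.9,0.25,0,0],
    [0,0,0,-0.9,0.25,0,0],
    [0,0,0,-0.9,0.25,0,0],
    [0,0,0,-0.9,0.25,0,0]
  ]
}}

```text
time: 2.6
eef_pos: [0.43, 0.2432, 0.2925]
ee_rot: [3.141, -0.0, 1.978]
contact_force: [0.4, 0.5, -0.1]
finger_gap: 0.0007
grasp_force: 0.0
```

{"name": "drive_tool", "arguments": {
  "deltas": [
    [0,0,0,-0.9,0.25,0,0],
    [0,0,0,-0.9,0.25,0,0],
    [0,0,0,-0.9,0.25,0,0],
    [0,0,0,-0.9,0.25,0,0],
    [0,0,0,-0.9,0.25,0,0],
    [0,0,0,-0.9,0.25,0,0],
    [0,0,0,-0.9,0.25,0,0],
    [0,0,0,0,0,0,0],
    [0,0,0,0,0,0,0]
  ]
}}

```text
time: 3.5
eef_pos: [0.6332, -0.0112, 0.2916]
ee_rot: [-3.141, -0.001, 1.975]
contact_force: [-0.5, 0.3, -0.4]
finger_gap: 0.0008
grasp_force: 0.0
```

Run:
```python
from h import *
p,d=snap('wrist','w0')
k=r.calibration('wrist')
s=r.get_state();print(s['time'],s['eef_pos'],s['ee_rot'],s['contact_force'],s['finger_gap'])
for q in('button_top','push_wall'):
    for o in r.spot_point('wrist',q)[:2]: print(q,o['score'],np.round(o['at']),np.round(world('wrist',d,o['at'],k),4))
K=np.array(k['camera_matrix']);R=np.array(k['R']);t=np.array(k['t'])
v,u=np.mgrid[:420,:560]; X=np.stack([(u-K[0,2])/K[0,0]*d,(v-K[1,2])/K[1,1]*d,d],-1)
W=(X-t)@R
b=(d>0)&(p.max(2)<60)&(W[...,2]>.058)&(W[...,2]<.066)&(abs(W[...,0]-.63)<.05)&(abs(W[...,1]+.01)<.05)
Q=W[b][:,:2].astype(np.float32)*1000; print(len(Q), cv2.minAreaRect(Q) if len(Q)>5 else 0)
```

```text
3.55 [ 0.63279727 -0.01030598  0.29192359] [-3.14097534e+00 -6.61347123e-04  1.97557314e+00] [0.65948257 0.0998546  0.01057827] 0.0002755696432545082
button_top 0.67 [276. 197.] [ 0.6298 -0.0115  0.0624]
button_top 0.37 [390. 127.] [0.6951 0.0892 0.0766]
push_wall 0.68 [277. 180.] [0.6242 0.0043 0.0617]
1475 ((631.1398315429688, -3.196826934814453), (92.02840423583984, 44.79783630371094), 23.17149543762207)
```

View pics/w0.png

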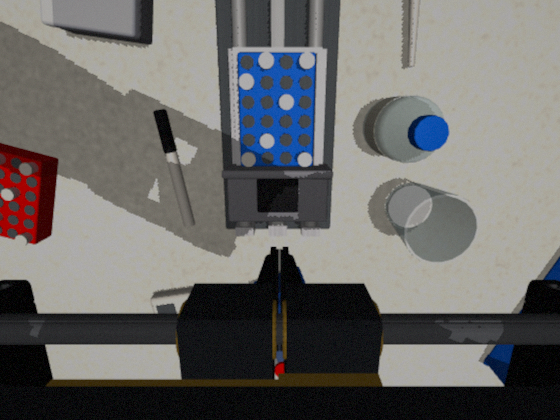

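The wrist view shows the button at about (277,195), in line with the closed fingers at column 280. The rail runs straight up the picture, so the yaw is right.

{"name": "drive_tool", "arguments": {
  "deltas": [
    [0,0,0,0.1,-0.04,0.5,0],
    [0,0,0,0,0,0.6,0],
    [0,0,0,0,0,0.6,0],
    [0,0,0,0,0,0.6,0],
    [0,0,0,0,0,0.4,0],
    [0,0,0,0,0,0.2,0],
    [0,0,0,0,0,0,0],
    [0,0,0,0,0,0,0]
  ]
}}

```text
time: 4.45
eef_pos: [0.6297, -0.0062, 0.1483]
ee_rot: [3.14, 0.001, 1.975]
contact_force: [0.5, -0.6, 0.4]
finger_gap: 0.0003
grasp_force: 0.0
```

{"name": "drive_tool", "arguments": {
  "deltas": [
    [0,0,0,0,0,0.04,0],
    [0,0,0,0,0,0.04,0],
    [0,0,0,0,0,0.04,0],
    [0,0,0,0,0,0,0],
    [0,0,0,0,0,0,0]
  ]
}}

```text
time: 4.95
eef_pos: [0.6294, -0.0067, 0.1413]
ee_rot: [3.141, -0.0, 1.974]
contact_force: [-0.5, -0.2, 0.3]
finger_gap: 0.0004
grasp_force: 0.0
```

{"name": "drive_tool", "arguments": {
  "deltas": [
    [0,0,0,0,0,0.04,0],
    [0,0,0,0,0,0.04,0],
    [0,0,0,0,0,0,0],
    [0,0,0,0,0,0,0]
  ]
}}

```text
time: 5.35
eef_pos: [0.6296, -0.0067, 0.1374]
ee_rot: [3.141, 0.0, 1.974]
contact_force: [0.6, 0.2, 2.9]
finger_gap: 0.0006
grasp_force: 1.4
```

{"name": "drive_tool", "arguments": {
  "deltas": [
    [0,0,0,0,0,0.04,0],
    [0,0,0,0,0,0.03,0],
    [0,0,0,0,0,0,0],
    [0,0,0,0,0,0,0]
  ]
}}

```text
time: 5.75
eef_pos: [0.6295, -0.0067, 0.1338]
ee_rot: [3.141, 0.0, 1.974]
contact_force: [1.1, 0.1, 5.2]
finger_gap: 0.0005
grasp_force: 2.3
```

{"name": "drive_tool", "arguments": {
  "deltas": [
    [0,0,0,0,0,0.03,0],
    [0,0,0,0,0,0.02,0],
    [0,0,0,0,0,0,0],
    [0,0,0,0,0,0,0]
  ]
}}

```text
time: 6.15
eef_pos: [0.6295, -0.0067, 0.1318]
ee_rot: [3.141, 0.0, 1.974]
contact_force: [-0.7, -0.5, 9.7]
finger_gap: 0.0009
grasp_force: 4.7
```

{"name": "drive_tool", "arguments": {
  "deltas": [
    [0,0,0,0.04,0,0,0],
    [0,0,0,0.06,0,0,0],
    [0,0,0,0.08,0,0,0],
    [0,0,0,0.1,0,0,0],
    [0,0,0,0.1,0,0,0],
    [0,0,0,0.1,0,0,0],
    [0,0,0,0.1,0,0,0],
    [0,0,0,0.1,0,0,0],
    [0,0,0,0.1,0,0,0],
    [0,0,0,0.1,0,0,0]
  ]
}}

```text
time: 7.15
eef_pos: [0.6123, 0.0337, 0.1319]
ee_rot: [3.141, 0.001, 1.974]
contact_force: [0.8, -2.8, 9.6]
finger_gap: 0.0002
grasp_force: 4.6
```

{"name": "drive_tool", "arguments": {
  "deltas": [
    [0,0,0,0.1,0,0,0],
    [0,0,0,0.1,0,0,0],
    [0,0,0,0.1,0,0,0],
    [0,0,0,0.1,0,0,0],
    [0,0,0,0.1,0,0,0],
    [0,0,0,0.1,0,0,0],
    [0,0,0,0.1,0,0,0],
    [0,0,0,0.1,0,0,0],
    [0,0,0,0.06,0,0,0],
    [0,0,0,0.04,0,0,0]
  ]
}}

```text
time: 8.15
eef_pos: [0.5946, 0.0753, 0.1319]
ee_rot: [3.141, 0.0, 1.974]
contact_force: [-0.8, -1.6, 8.9]
finger_gap: 0.0005
grasp_force: 4.7
```

{"name": "drive_tool", "arguments": {
  "deltas": [
    [0,0,0,0.04,0,0,0],
    [0,0,0,0.04,0,0,0],
    [0,0,0,0.04,0,0,0],
    [0,0,0,0,0,0,0],
    [0,0,0,0,0,0,0]
  ]
}}

```text
time: 8.65
eef_pos: [0.5922, 0.0808, 0.1318]
ee_rot: [3.141, 0.0, 1.974]
contact_force: [-1.8, -0.2, 10.1]
finger_gap: 0.0004
grasp_force: 5.0
```

{"name": "drive_tool", "arguments": {
  "deltas": [
    [0,0,0,0.04,0,0,0],
    [0,0,0,0.04,0,0,0],
    [0,0,0,0,0,0,0],
    [0,0,0,0,0,0,0]
  ]
}}

```text
time: 9.05
eef_pos: [0.5911, 0.084, 0.1319]
ee_rot: [3.14, 0.001, 1.974]
contact_force: [1.5, -3.2, 8.1]
finger_gap: 0.0005
grasp_force: 4.1
```

{"name": "drive_tool", "arguments": {
  "deltas": [
    [0,0,0,0.04,0,0,0],
    [0,0,0,0,0,0,0],
    [0,0,0,0,0,0,0]
  ]
}}

```text
time: 9.35
eef_pos: [0.5905, 0.0856, 0.1319]
ee_rot: [3.14, 0.002, 1.974]
contact_force: [2.9, -5.2, 6.4]
finger_gap: 0.0008
grasp_force: 5.3
```

{"name": "drive_tool", "arguments": {
  "deltas": [
    [0,0,0,0.04,0,0.03,0],
    [0,0,0,0.04,0,0.02,0],
    [0,0,0,0,0,0,0],
    [0,0,0,0,0,0,0]
  ]
}}

```text
time: 9.75
eef_pos: [0.5903, 0.0861, 0.1318]
ee_rot: [3.137, 0.007, 1.975]
contact_force: [0.5, -33.8, 28.9]
finger_gap: 0.0003
grasp_force: 22.1
```

Run:
```python
from h import *
for c in('top','wrist'):
    p,d=snap(c,c+'2')
    if c=='top': cv2.imwrite('pics/top2c.png',cv2.resize(p[130:270,120:320,::-1],None,fx=4,fy=4))
s=r.get_state();print(s['time'],s['eef_pos'],s['contact_force'])
```

```text
9.85 [0.59032113 0.08610906 0.13173936] [  0.58746735 -32.97634053  28.46301046]
```

View pics/wrist2.png

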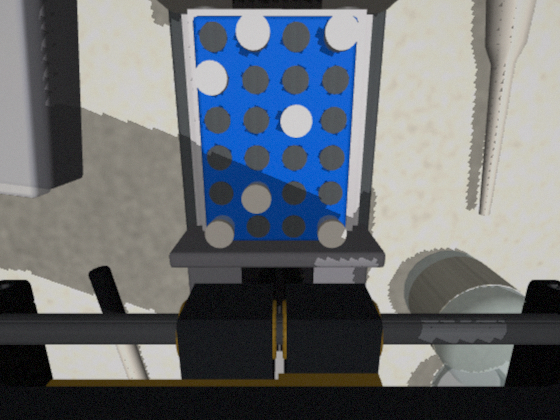

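The push has stalled at about 33 N, so the carriage is against the stop and the finger against the wall. I'll ease the push to a light preload with the button still down, then lift straight up.

{"name": "drive_tool", "arguments": {
  "deltas": [
    [0,0,0,-0.03,0,0,0],
    [0,0,0,-0.03,0,0,0],
    [0,0,0,0,0,0,0]
  ]
}}

```text
time: 10.15
eef_pos: [0.5906, 0.0857, 0.1315]
ee_rot: [3.138, 0.003, 1.974]
contact_force: [-3.6, -13.1, 30.5]
finger_gap: 0.0006
grasp_force: 18.8
```

Preload is about 13 N and the button is still fully down. Lifting slowly now.

{"name": "drive_tool", "arguments": {
  "deltas": [
    [0,0,0,0,0,-0.05,0],
    [0,0,0,0,0,-0.05,0],
    [0,0,0,0,0,-0.05,0],
    [0,0,0,0,0,-0.05,0],
    [0,0,0,0,0,-0.05,0],
    [0,0,0,0,0,0,0],
    [0,0,0,0,0,0,0]
  ]
}}

```text
time: 10.85
eef_pos: [0.5901, 0.0856, 0.1407]
ee_rot: [3.141, 0.002, 1.974]
contact_force: [5.8, -12.3, -4.6]
finger_gap: 0.0002
grasp_force: 7.1
```

{"name": "drive_tool", "arguments": {
  "deltas": [
    [0,0,0,0,0,-0.06,0],
    [0,0,0,-0.06,0,0,0],
    [0,0,0,-0.06,0,-0.02,0],
    [0,0,0,0,0,-0.2,0],
    [0,0,0,0,0,-0.6,0],
    [0,0,0,0,0,-0.8,0],
    [0,0,0,-0.8,0,-0.8,0],
    [0,0,0,-0.8,0,-0.4,0],
    [0,0,0,0,0,0,0],
    [0,0,0,0,0,0,0]
  ]
}}

```text
time: 11.85
eef_pos: [0.6211, 0.0119, 0.2813]
ee_rot: [3.141, -0.0, 1.973]
contact_force: [0.2, 0.3, -0.5]
finger_gap: 0.0004
grasp_force: 0.0
```

Run:
```python
from h import *
s=r.get_state();print(s['time'],s['eef_pos'],s['contact_force'])
p,d=snap('wrist','w3'); k=r.calibration('wrist')
K=np.array(k['camera_matrix']);R=np.array(k['R']);t=np.array(k['t'])
for q in('button_top','push_wall'):
    for o in r.spot_point('wrist',q)[:1]: print(q,o['score'],np.round(o['at']),np.round(world('wrist',d,o['at'],k),4))
v,u=np.mgrid[:420,:560]; X=np.stack([(u-K[0,2])/K[0,0]*d,(v-K[1,2])/K[1,1]*d,d],-1)
W=(X-t)@R
a=np.array([-.3923,.9198]); S=(W[...,:2]-[.525,.242])@a+.228; Y=(W[...,:2]-[.525,.242])@[-a[1],a[0]]
m=(d>0)&(abs(Y)<.012)
for lo,hi,n in((.0745,.083,'wall top/rack'),(.059,.066,'button'),(.086,.1,'reader')):
    q=m&(W[...,2]>lo)&(W[...,2]<hi)&(S>.0)&(S<.3); print(n,q.sum(),np.percentile(S[q],[1,50,99]) if q.any() else '', np.median(W[q][:,2]) if q.any() else '')
```

```text
11.85 [0.62105412 0.01194762 0.28127234] [ 0.24152345  0.29649662 -0.48197618]
button_top 0.66 [278. 122.] [0.5919 0.0773 0.0607]
push_wall 0.72 [278.  99.] [0.5841 0.0949 0.051 ]
wall top/rack 623 [0.07155065 0.10013105 0.13937022] 0.08030948428211812
button 1095 [0.03483597 0.0520985  0.08103536] 0.060912097493791
reader 0
```

View pics/w3.png

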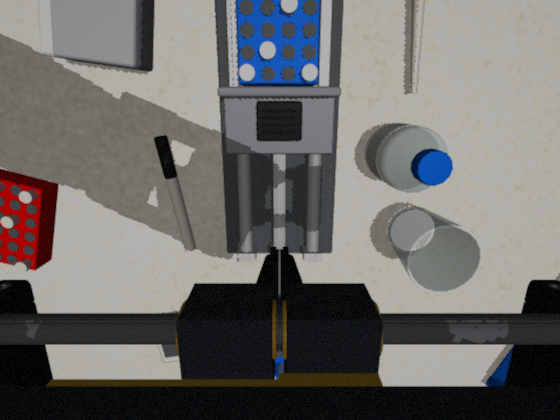

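The wrist view shows the button at (278,122), raised, with the carriage about 96 mm further along. I'll check the button's height against the housing and the wall top.

Run:
```python
from h import *
p,d=snap('wrist','w4'); k=r.calibration('wrist')
for n,uv in(('button',(278,121)),('housL',(240,120)),('housR',(320,120)),('wall',(280,91)),('wallR',(325,91))): print(n,np.round(world('wrist',d,uv,k),4))
p,d=snap('top','top4')
cv2.imwrite('pics/top4c.png',cv2.resize(p[120:270,120:320,::-1],None,fx=4,fy=4))
```

```text
button [0.5913 0.0789 0.0617]
housL [0.5595 0.0658 0.0518]
housR [0.6258 0.0942 0.0514]
wall [0.5834 0.1016 0.0795]
wallR [0.6167 0.1158 0.0791]
```

View pics/top4c.png

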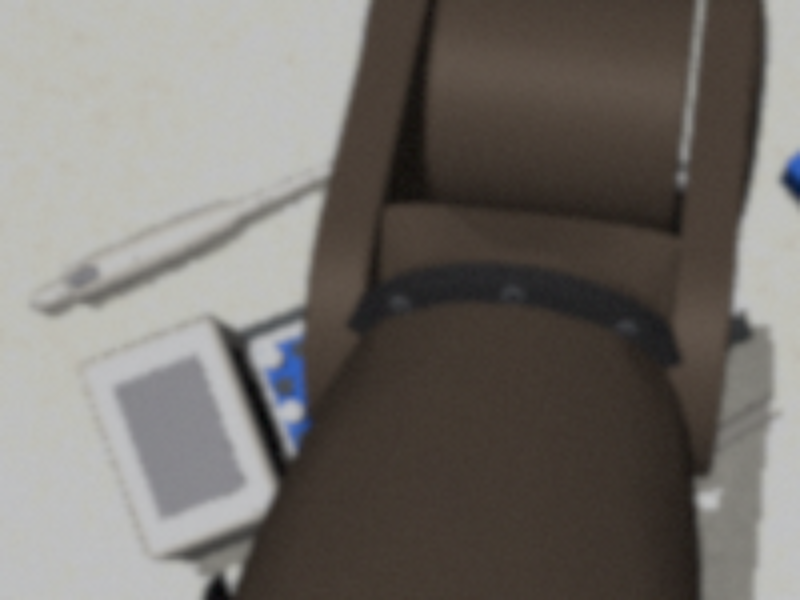

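The top view shows the rack beside the reader, at about (280,390) in the crop. The button stands 10 mm above the housing, so it is fully up and the carriage is locked at the end stop. The arm is clear, so I'm handing in.

```bash
python3 -c "
from rig import r
print(r.job_done())"
```

```text
the job is handed in; nothing more can be done
None
```

The carriage was pushed about 96 mm to the end stop with the button held down, then released and locked there (button measured fully up, 10 mm proud of the housing); the arm is clear and the job was handed in at about 12 s, but no verdict was returned.

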